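# Put the loose connectors back in their stock bins

### The arm

A 6-joint arm with a two-finger parallel gripper is mounted at the origin on the work surface. World frame = base frame: x ahead of the robot, y to its left, z up, the work surface at z = 0. Lengths are in mm, angles in rad, forces in N, time in s.
With the tool pointing down it reaches from about 275 to 825 mm from the base axis. Payload 5.2 kg.
Tool frame: the origin (TCP) lies midway between the tips of the shut fingers; the grasp point (between the pads) lies 19 mm behind it; z points along the fingers, y is the line along which they close (so a half turn about z gives the same grasp; the last joint's range is limited). The gripper opens to 93 mm and grips with 3 to 60 N. Pads are 15 mm wide; open, the fingers measure 128 mm over their backs; the gripper's body (75 mm by 188 mm) begins 65 mm behind the grasp point.
Start: joints at [0.999, 0.259, 1.535, -0, 1.348, -0.203], TCP at [198.252, 513.031, 218.653] pointing down, gripper open.
Joint ranges: [-3.14, 3.14], [-0.91, 2.08], [0.19, 2.58], [-1.22, 4.36], [0.22, 2.71], [-3.12, 3.12]. Speed limits (rad/s): [2.57, 2.57, 3.14, 3.14, 3.14, 3.14].

### API

Orientations are given as a rotation vector (axis times angle).
In Python, from bench import manip, capture, calibration, order gives the robot as it stands.
- The arm moves only by the tool move_arm, never from a script. Its argument "moves" is a list of rows, each a list of 7 numbers: the turn, a rotation vector about the tool's x, y, z as a fraction of full scale, then the shift along the tool's x, y, z as a fraction of full scale, then the opening, from 0 (shut) to 1 (fully open). In form: [[ax, ay, az, x, y, z, fingers], ...]. A call has 1 to 8 rows; each row is the pose to reach, as a shift and turn from the pose commanded when the call began, along the tool's axes at that moment; what a row does not reach only later rows make up. Full scale, the value 1, is 300 mm for a shift and 30 degrees for a turn. A row lasts 1/12 s, in which the tool goes at most 41.7 mm and 7.16 degrees, less where a joint would pass 70% of its speed; a pose out of reach is approached as far as the arm can. A call with a number of a shift or a turn outside -1 to 1 is refused whole. A call with a gripper value outside its range is refused whole. The fingers move at their own pace and stop on an object; the grip force is fixed at half the most. Time passes only in rows, so rows that repeat a pose let the fingers close. It gives the time, the measured TCP pose, the force, the opening and the grip force at its end, in the units of the state.
- manip.get_state(): the state, without advancing time (a new reading comes with each control period).
- capture(name): name is "scene" or "top"; returns the picture (480x640x3 uint8, red, green, blue); there is no depth.
- calibration(name): a dict with "fov_y" (degrees; the focal length in pixels is half the picture's height over the tangent of half this angle, whatever the lens; pixels are square), "cx", "cy" (the principal point, pixels), "world_from_camera" (4x4, takes a point from camera to world coordinates). Camera axes: x right, y down, z forward; pixel columns grow to the right and rows downward; lengths in mm; the calibration is good to about 2 mm. A picture is of the moment at which its call begins. calibration takes no time and is no camera call.
- order.hand_in(): hands the job in; it is judged then, once.
The state is a dict: "t": time; "joint_positions": joint angles; "joint_velocities": joint speeds; "joint_torque": joint torques, N m; "ee_pos": TCP position; "orientation": TCP orientation; "force": force on the tool from outside, world axes, zero at the start; "ft_torque": the same for the moment, N m; "gripper_width": opening from 0.0 (shut) to 1.0 (fully open); "grip_force": force on a finger pad.
Only numpy, scipy, OpenCV 4.12 (cv2) and the standard library are available. Lean on these libraries where they do the work, as an engineer would, in place of code of your own. Each camera call takes 0.05 s, during which the arm holds its last target. There are 200 camera calls.

### The job

Put the five loose connectors on the bench back into stock: each goes into the blue bin that already holds parts of its kind (cable plugs, panel sockets, terminal blocks). Set each one down on the free floor of its bin, without dropping it, next to the others and not on top of anything, the plugs lying flat, the sockets standing upright and the terminal block with its screws up. Leave the roll of tape and the solder reel where they are.

Things in the scene. Friction and masses are not known exactly. Their poses are not given: they have to be found in the camera images.
- plug_a_center (a point): Cable plug A, lying: 74 mm long (x axis), 26 wide, 26 high, 50 g. Black barrel, 23 in diameter, in the middle 22 mm of its length; an eight-sided bare-metal ring, 26 across flats, on each side of it, so it rests on a flat, does not roll, and has flat sides facing its y axis; black tail. The point is its centre, 13 above the table.
- plug_b_center (a point): Cable plug B, lying: 74 mm long (x axis), 26 wide, 26 high, 50 g. Black barrel, 23 in diameter, in the middle 22 mm of its length; an eight-sided bare-metal ring, 26 across flats, on each side of it, so it rests on a flat, does not roll, and has flat sides facing its y axis; black tail. The point is its centre, 13 above the table.
- socket_a_center (a point): Panel socket A, standing on its round rear shell (26 mm diameter, 14 high), z up: square metal flange 36 x 36, 4 thick, 14 to 18 above its underside, sides facing its x and y axes; eight-sided black cap 30 across on top. 40 high in all, 40 g. The point is on its axis half-way up, 20 above the table.
- socket_b_center (a point): Panel socket B, standing on its round rear shell (26 mm diameter, 14 high), z up: square metal flange 36 x 36, 4 thick, 14 to 18 above its underside, sides facing its x and y axes; eight-sided black cap 30 across on top. 40 high in all, 40 g. The point is on its axis half-way up, 20 above the table.
- block_center (a point): Terminal block: grey plastic bar lying with its row of nine steel screws up, 72 mm long (x), 20 wide (y) and 18 high (the upper 6 mm is stepped back by 6 mm on its -y side; the full width is found up to 12 above its underside). 30 g. The point is its centre, 9 above the table.
- bin_plug_free (a point): Blue stock bin, fixed, holding cable plugs at its far end, up to 54 mm above the table. The point is the middle of its free floor, 3 above the table; x points from the low front to the stock. Free floor 139 long (x), 150 wide (y). Walls 3 thick: sides 52 above the table, sloping over the front 45 mm to a lip 26 high. The three bins differ only in stock and change places.
- bin_socket_free (a point): Blue stock bin, fixed, holding panel sockets at its far end, up to 44 mm above the table. The point is the middle of its free floor, 3 above the table; x points from the low front to the stock. Free floor 139 long (x), 150 wide (y). Walls 3 thick: sides 52 above the table, sloping over the front 45 mm to a lip 26 high. The three bins differ only in stock and change places.
- bin_block_free (a point): Blue stock bin, fixed, holding grey terminal blocks at its far end, up to 58 mm above the table. The point is the middle of its free floor, 3 above the table; x points from the low front to the stock. Free floor 139 long (x), 150 wide (y). Walls 3 thick: sides 52 above the table, sloping over the front 45 mm to a lip 26 high. The three bins differ only in stock and change places.
- tape_center (a point): Roll of black tape lying flat among the parts: 62 mm across, hole 38, 19 high. Not to be moved. The point is its centre, 9.5 above the table.
- solder_center (a point): Solder reel standing among the parts: bare metal reel 54 mm across, 38 high. Not to be moved. The point is its centre, 19 above the table.
Mind the look-alikes: they are no part of the job. What is shaped like the part that bears plug_b_center but brown or red is not meant.

How it is judged (in metres and radians):
At the end, for the whole second after the job is handed in: Each part is released and at rest in the bin of its kind: centre within 65 mm towards the front, 75 mm towards the stock and 70 mm across of the middle of the free floor, and within 4 mm of its resting height over that floor, plugs level and sockets and block upright within 0.15 rad (x of plug_a_center in the frame of bin_plug_free between -0.065 and 0.075 m and y of plug_a_center in the frame of bin_plug_free between -0.07 and 0.07 m and z of plug_a_center in the frame of bin_plug_free between 0.009 and 0.017 m and angle between plug_a_center's own x axis and vertical between 1.42 and 1.72 rad and linear speed of each of plug_a, plug_b, socket_a, socket_b, block below 0.02 m/s and x of plug_b_center in the frame of bin_plug_free between -0.065 and 0.075 m and y of plug_b_center in the frame of bin_plug_free between -0.07 and 0.07 m and z of plug_b_center in the frame of bin_plug_free between 0.009 and 0.017 m and angle between plug_b_center's own x axis and vertical between 1.42 and 1.72 rad and x of socket_a_center in the frame of bin_socket_free between -0.065 and 0.075 m and y of socket_a_center in the frame of bin_socket_free between -0.07 and 0.07 m and z of socket_a_center in the frame of bin_socket_free between 0.016 and 0.024 m and angle between each of socket_a_center, socket_b_center, block_center's own z axis and vertical below 0.15 rad and x of socket_b_center in the frame of bin_socket_free between -0.065 and 0.075 m and y of socket_b_center in the frame of bin_socket_free between -0.07 and 0.07 m and z of socket_b_center in the frame of bin_socket_free between 0.016 and 0.024 m and x of block_center in the frame of bin_block_free between -0.065 and 0.075 m and y of block_center in the frame of bin_block_free between -0.07 and 0.07 m and z of block_center in the frame of bin_block_free between 0.005 and 0.013 m); the robot touches nothing.
It fails at once if the roll of tape is moved more than 20 mm or tipped over (distance of tape_center from where it was at the start of the episode above 0.02 m or angle between tape_center's own z axis and vertical above 0.5 rad).
It fails at once if the solder reel is moved more than 20 mm or tipped over (distance of solder_center from where it was at the start of the episode above 0.02 m or angle between solder_center's own z axis and vertical above 0.5 rad).
It fails at once if a part is dropped: it falls freely, touching nothing, faster than 0.8 m/s (a drop of more than about 30 mm) ((linear speed of plug_a above 0.8 m/s and contact force between plug_a and anything else below 0.01 N) or (linear speed of plug_b above 0.8 m/s and contact force between plug_b and anything else below 0.01 N) or (linear speed of socket_a above 0.8 m/s and contact force between socket_a and anything else below 0.01 N) or (linear speed of socket_b above 0.8 m/s and contact force between socket_b and anything else below 0.01 N) or (linear speed of block above 0.8 m/s and contact force between block and anything else below 0.01 N)).
It also fails if it takes over 112 s, if anything falls off the work surface, if the arm or the gripper's body presses on something with over 40 N, if the wrist force passes 120 N, or if a joint passes its speed limit or range.

## Working session

There is one attempt and no reset: what is moved stays moved. The work goes in short steps, Python scripts to look and compute and a tool call to move; the robot and the scene stay as the last step left them, time stands still between calls to the robot, and variables do not carry over. Pictures are saved under pics/ and viewed, at most 14 in all, crops included, and the job is handed in when it is done.

Besides the shell and the picture viewer there is one more tool, called after "Call:" as name([rows], argument=value, ...), one row to a line, values as JSON. move_arm: Moves the arm, as the interface text tells. Its arguments: {"type":"object","properties":{"moves":{"type":"array"}},"required":["moves"]}

```bash
mkdir -p pics; ls
python3 - <<'E'
from bench import manip,capture,calibration
import cv2,numpy as np
np.set_printoptions(precision=4,suppress=True)
for n in("scene","top"):
    im=capture(n); cv2.imwrite(f"pics/{n}0.png",cv2.cvtColor(im,cv2.COLOR_RGB2BGR)); c=calibration(n); print(n,c)
print(manip.get_state())
E
```

```text
pics
scene {'fov_y': 51.21639027789483, 'cx': 320.7420169832635, 'cy': 248.15706161613477, 'world_from_camera': array([[   0.828 ,    0.3483,   -0.4395, 1057.4301],
       [   0.5604,   -0.4842,    0.6719, -912.0499],
       [   0.0212,   -0.8026,   -0.5961,  879.0038],
       [   0.    ,    0.    ,    0.    ,    1.    ]])}
top {'fov_y': 50.47497471786009, 'cx': 317.2035993448544, 'cy': 239.46048301149486, 'world_from_camera': array([[  -0.1985,   -0.9571,    0.211 ,  201.6944],
       [  -0.9801,    0.1953,   -0.0363,   26.7462],
       [  -0.0064,   -0.214 ,   -0.9768, 1050.5816],
       [   0.    ,    0.    ,    0.    ,    1.    ]])}
{'t': 0.1, 'joint_positions': array([ 0.9992,  0.2592,  1.536 , -0.    ,  1.348 , -0.2028]), 'joint_velocities': array([ 0.0001, -0.0006, -0.0029, -0.0003, -0.0006,  0.001 ]), 'joint_torque': array([  0.0011, -43.8209, -28.4646,   0.0719,   0.0361,  -0.0001]), 'ee_pos': array([197.957 , 512.6015, 217.911 ]), 'orientation': array([-0.5759, -3.0877,  0.0024]), 'force': array([-0.3107, -0.3151,  0.3631]), 'ft_torque': array([ 0.0499, -0.0053, -0.046 ]), 'grip_force': 0.0, 'gripper_width': 1.0003637942815804}
```

View pics/scene0.png

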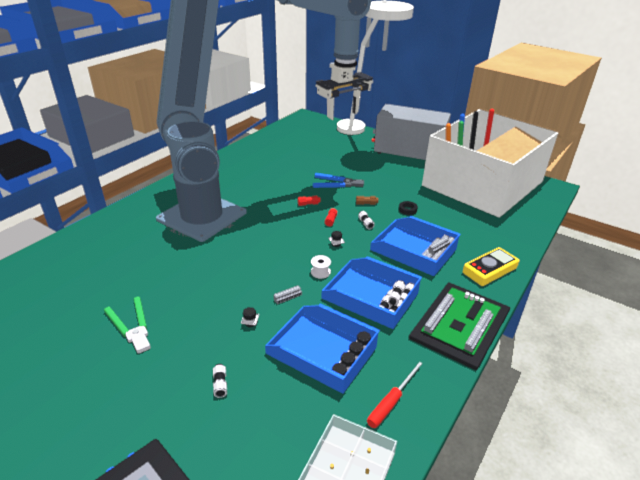

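View pics/top0.png

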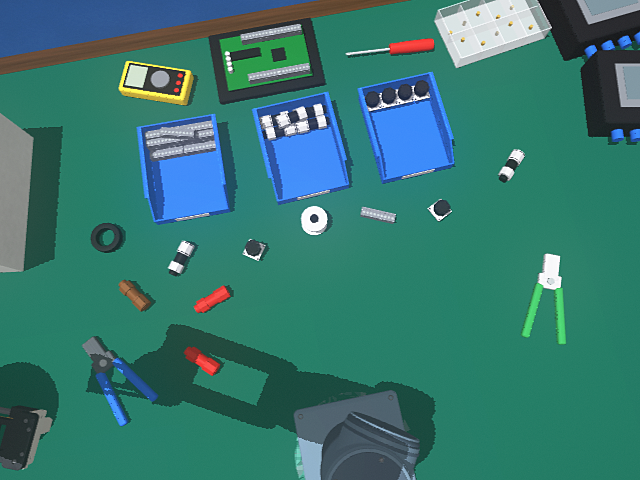

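The top picture shows plugs at (181,258) and (511,165), sockets at (254,249) and (440,209), the block at (378,214), the reel at (314,220) and the tape at (107,238). The bins are block stock (185,170), plug stock (300,148) and socket stock (407,128). In the scene view the matching parts are: plugs (365,220) and (220,381), sockets (337,239) and (250,317), block (288,294).

```bash
cat > h.py <<'E'
import cv2,numpy as np
from bench import manip,capture,calibration
np.set_printoptions(precision=3,suppress=True)
def ray(n,uv):
    c=calibration(n); f=240/np.tan(np.radians(c["fov_y"]/2)); T=c["world_from_camera"]
    uv=np.atleast_2d(uv).astype(float)
    d=np.c_[(uv[:,0]-c["cx"])/f,(uv[:,1]-c["cy"])/f,np.ones(len(uv))]@T[:3,:3].T
    return T[:3,3],d/np.linalg.norm(d,axis=1)[:,None]
def plane(n,uv,z):
    o,d=ray(n,uv); return o+d*((z-o[2])/d[:,2])[:,None]
def tri(a,ua,b,ub):
    o,d=ray(a,ua);p,e=ray(b,ub);d=d[0];e=e[0]
    s,t=np.linalg.lstsq(np.c_[d,-e],p-o,rcond=None)[0]
    x,y=o+s*d,p+t*e
    return (x+y)/2,np.linalg.norm(x-y)
def blob(im,seed,r=30):
    h=cv2.cvtColor(im,cv2.COLOR_RGB2HSV).astype(int)
    m=((h[...,1]<100)|((h[...,2]<40)&(h[...,1]<150))).astype(np.uint8)
    m=cv2.morphologyEx(m,cv2.MORPH_CLOSE,np.ones((3,3),np.uint8))
    k=np.zeros_like(m);cv2.circle(k,seed,r,1,-1);m&=k
    n,l,s,c=cv2.connectedComponentsWithStats(m)
    i=1+np.argmin([np.hypot(*(c[j]-seed))-0.1*s[j,4] for j in range(1,n)])
    M=(l==i).astype(np.uint8); ct=max(cv2.findContours(M,0,cv2.CHAIN_APPROX_NONE)[0],key=len)[:,0]
    return ct,c[i],s[i]
def rect(n,ct,z):
    P=plane(n,ct,z)[:,:2].astype(np.float32); (cx,cy),(w,h),a=cv2.minAreaRect(P)
    if w<h: w,h,a=h,w,a+90
    return np.array([cx,cy,w,h,(a+90)%180-90])
E
python3 - <<'E'
from h import *
t,s=capture("top"),capture("scene")
S={"plug1":((181,258),(365,220),13),"plug2":((511,165),(220,381),13),"sock1":((254,249),(337,239),20),"sock2":((440,209),(250,317),20),"block":((378,214),(288,294),9),"reel":((314,220),(320,267),19),"tape":((107,238),(408,208),9.5)}
for k,(a,b,z) in S.items():
    A,ca,sa=blob(t,a,22 if "sock" in k else 30);B,cb,sb=blob(s,b,25)
    x,g=tri("top",ca,"scene",cb)
    print(k,ca,sa[2:],cb,sb[2:],"tri",x,g,"rect",rect("top",A,z),rect("scene",B,z)[:2])
# bin corners: blue mask contours
h=cv2.cvtColor(t,cv2.COLOR_RGB2HSV);m=cv2.inRange(h,(100,120,60),(125,255,255))
for c in cv2.findContours(m,0,2)[0]:
    if 4000<cv2.contourArea(c)<20000: 
        q=cv2.approxPolyDP(cv2.convexHull(c),6,True)[:,0];print(cv2.contourArea(c),q.tolist());print(plane("top",q,52)[:,:2].tolist())
for k,im in(("t",t),("s",s)):
    cr=im[60:280,80:540] if k=="t" else im[180:410,190:470]
    cr=cv2.resize(cr,None,fx=1.7 if k=="t" else 2.5,fy=1.7 if k=="t" else 2.5,interpolation=cv2.INTER_CUBIC);cv2.imwrite(f"pics/{k}1.png",cv2.cvtColor(cr,cv2.COLOR_RGB2BGR))
E
```

```text
plug1 [180.429 257.552] [ 27  35 464] [365.731 219.656] [ 17  20 186] tri [446.655 275.34    9.532] 2.359999399113189 rect [443.996 274.683  74.347  31.438 -36.537] [448.418 272.802]
plug2 [510.881 164.878] [ 27  33 444] [219.301 380.874] [ 14  34 428] tri [ 505.568 -453.005    9.357] 2.9363986648506466 rect [ 503.077 -451.898   83.472   28.655  -45.208] [ 507.798 -452.124]
sock1 [253.543 249.295] [ 24  22 322] [336.19  238.776] [ 17  16 174] tri [432.237 122.799  17.484] 3.6652722371414446 rect [430.444 121.407  38.037  37.056  55.24 ] [432.661 121.717]
sock2 [439.612 209.333] [ 25  23 327] [249.712 317.204] [ 19  19 260] tri [ 438.329 -275.247   17.52 ] 3.7362390611740253 rect [ 437.104 -276.859   42.361   37.163  -63.836] [ 441.388 -274.24 ]
block [377.575 214.812] [ 36  17 372] [287.275 294.157] [ 28  19 306] tri [ 455.163 -146.934    7.178] 3.2460258588828412 rect [ 453.607 -147.623   73.766   23.218   64.972] [ 457.885 -146.794]
reel [313.853 220.119] [ 27  29 641] [320.371 266.269] [ 22  24 431] tri [467.787 -12.216  17.905] 2.464642531912565 rect [466.916 -13.301  60.47   54.
[... 377 characters left out ...]
566, 301.2031044395118], [575.7131345841054, 319.81635075534734], [732.6902644853476, 316.82250860068757]]
7556.0 [[328, 92], [348, 187], [278, 204], [252, 109]]
[[729.9293763162634, -97.2882324066859], [512.8525552022099, -94.2300422623165], [505.97997312734833, 53.28159580784349], [723.8605476253579, 69.20163780549422]]
7570.5 [[432, 72], [454, 162], [382, 183], [357, 88]]
[[730.8105058481219, -326.8839114460584], [521.852553687024, -320.9069435249823], [507.2558205006314, -164.50672153516297], [726.5504420919578, -160.1544038999711]]
8808.5 [[315, 0], [0, 57], [0, 0]]
[[956.2334568925262, -114.4774514172204], [956.8646674254057, 588.7145886293714], [1100.2929705898378, 579.1249436511753]]
```

View pics/t1.png

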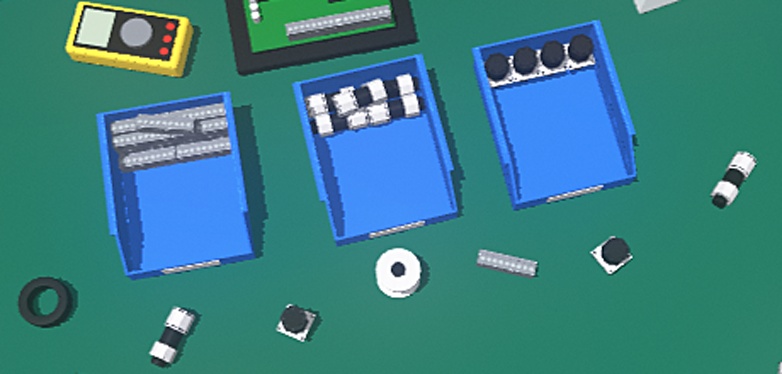

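The crop shows the three bins clearly: each has its stock in the far strip, a free floor in front and a label on the lip. The triangulated part centres come out about 2–3 mm below the stated heights, which is consistent. Next I'll check the scene crop for bin corners.

View pics/s1.png

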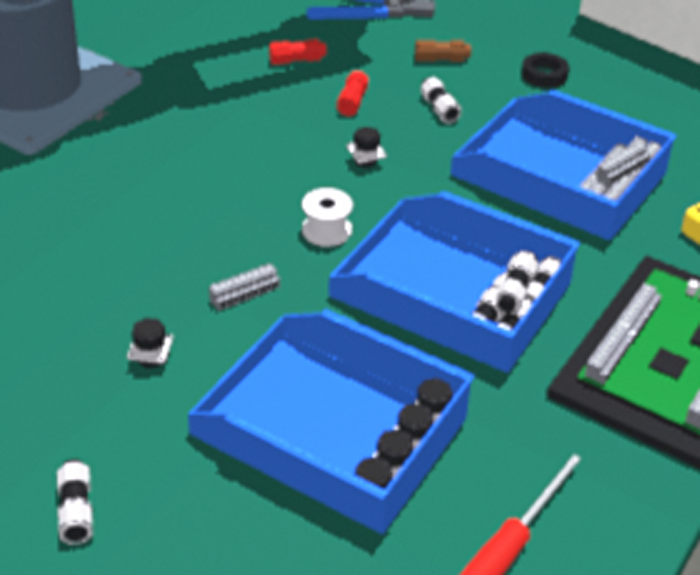

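The scene crop shows the same layout. Bin corners map to full-picture pixels such as (378,332), (345,379), (305,307) and (266,346) for the socket bin.

Run:
```python
from h import *
C={"sock":[((357,88),(378,332)),((432,72),(345.2,378.8)),((382,183),(304.8,307.2)),((454,162),(266,346))],
"plug":[((252,109),(420.8,277.2)),((328,92),(394.8,318)),((278,204),(353.2,259.2)),((348,187),(322.8,291.2))],
"block":[((136,127),(459.2,234.4)),((215,114),(434.8,268.8)),((157,224),(397.2,218.8)),((230,211),(371.2,244))]}
for k,v in C.items():
    P=[]
    for (a,b),z in zip(v,(52,52,26,26)):
        x,g=tri("top",a,"scene",b);P.append(plane("top",a,z)[0]); print(k,x,round(g,1),"top",P[-1][:2],"scene",plane("scene",b,z)[0][:2])
    P=np.array(P); f=(P[2]+P[3])/2;bk=(P[0]+P[1])/2;d=(bk-f)[:2];L=np.hypot(*d);d/=L
    print(k,"front",f[:2],"len",L,"yaw",np.degrees(np.arctan2(d[1],d[0])),"widths",np.hypot(*(P[0]-P[1])[:2]),np.hypot(*(P[2]-P[3])[:2]),"free mid",f[:2]+d*72.5)
t=capture("top");h=cv2.cvtColor(t,cv2.COLOR_RGB2HSV)
m=cv2.inRange(h,(100,120,215),(125,255,255))
for c in cv2.findContours(m,0,2)[0]:
    if cv2.contourArea(c)>2500: print(cv2.contourArea(c),rect("top",c[:,0],3))
from scipy.spatial.transform import Rotation as R
print(R.from_rotvec(manip.get_state()["orientation"]).as_matrix())
```

```text
sock [ 729.657 -161.679   45.299] 0.9 top [ 726.55  -160.154] scene [ 731.997 -168.117]
sock [ 736.281 -324.943   49.437] 9.8 top [ 730.811 -326.884] scene [ 740.616 -323.031]
sock [ 522.666 -168.731   13.966] 9.7 top [ 515.212 -169.486] scene [ 533.369 -175.532]
sock [ 532.615 -329.209   23.748] 4.6 top [ 530.188 -329.959] scene [ 535.687 -329.203]
sock front [ 522.7   -249.723] len 206.07377024963967 yaw 1.7250263601943672 widths 166.78392257579077 161.16977545052112 free mid [ 595.167 -247.54 ]
plug [726.637  69.981  48.577] 2.1 top [723.861  69.202] scene [728.593  67.048]
plug [737.261 -97.431  41.582] 4.1 top [729.929 -97.288] scene [ 742.473 -105.742]
plug [522.293  59.142  20.055] 16.0 top [513.903  53.972] scene [530.739  59.557]
plug [527.656 -95.524  16.696] 9.5 top [520.954 -97.38 ] scene [ 536.458 -100.598]
plug front [517.428 -21.704] len 209.60659316930244 yaw 2.094430632886571 widths 166.60044287140457 151.51656491158724 free mid [589.88  -19.054]
block [735.19  318.174  47.135] 0.2 top [732.69  316.823] scene [737.031 310.863]
block [737.355 149.429  30.945] 4.6 top [728.375 148.273] scene [744.112 120.605]
block [529.625 314.745  21.153] 14.9 top [521.82  308.349] scene [536.235 316.164]
block [526.712 159.705  15.439] 10.6 top [519.052 154.988] scene [536.077 151.731]
block front [520.436 231.669] len 210.0986244530374 yaw 0.23976005478026235 widths 168.60477136497872 153.38609654146015 free mid [592.935 231.972]
7469.5 [646.005 244.707 223.789 175.057  -1.142]
7288.5 [642.671 -20.242 223.651 175.223   2.369]
7143.0 [ 644.06  -260.058  223.513  177.305    2.065]
[[-0.933  0.36  -0.   ]
 [ 0.36   0.933 -0.001]
 [ 0.    -0.001 -1.   ]]
```

```bash
cat >> h.py <<'E'
from scipy.spatial.transform import Rotation as R
def go(x,y,z,psi):
    s=manip.get_state();M=R.from_rotvec(s["orientation"]).as_matrix()
    cur=np.degrees(np.arctan2(M[1,1],M[0,1])); d=(psi-cur+90)%180-90
    sh=M.T@(np.array([x,y,z])-s["ee_pos"])
    print("pos",s["ee_pos"],"psi %.1f q6 %.2f w %.3f grip %.1f t %.1f"%(cur,s["joint_positions"][5],s["gripper_width"],s["grip_force"],s["t"]),"F",s["force"])
    t=R.from_matrix(M.T@R.from_euler("z",d,degrees=True).as_matrix()@np.c_[[np.sin(np.radians(cur)),-np.cos(np.radians(cur)),0],[np.cos(np.radians(cur)),np.sin(np.radians(cur)),0],[0,0,-1]]).as_rotvec(degrees=True)
    print("turn/30",t/30,"shift/300",sh/300,"rows",max(np.linalg.norm(sh)/41.7,abs(d)/7.16))
E
python3 - <<'E'
from h import *
t,s=capture("top"),capture("scene")
S={"plug1":((181,258),(365,220),13),"plug2":((511,165),(220,381),13),"block":((378,214),(288,294),12),"sock1":((254,249),(337,239),16),"sock2":((440,209),(250,317),16)}
for k,(a,b,z) in S.items():
    for n,im,p in(("top",t,a),("scene",s,b)):
        ct,c,_=blob(im,p,25)
        if "sock" in k:  # flange: bright pixels
            g=cv2.cvtColor(im,cv2.COLOR_RGB2GRAY);m=np.zeros_like(g);cv2.circle(m,p,18,255,-1);m&=((g>140)*255).astype(np.uint8)
            q=cv2.findNonZero(m)[:,0];r=rect(n,q,16);print(k,n,"flange",r);continue
        m=np.zeros(im.shape[:2],np.uint8);cv2.drawContours(m,[ct],-1,1,-1);P=plane(n,cv2.findNonZero(m)[:,0],z)[:,:2]
        w,v=np.linalg.eigh(np.cov(P.T));print(k,n,"pca angle",np.degrees(np.arctan2(v[1,1],v[0,1])),"rect",rect(n,ct,z))
go(446,275,60,55)
E
```

```text
plug1 top pca angle 143.7911548616515 rect [444.281 274.471  73.637  31.438 -36.537]
plug1 scene pca angle 136.86529028190853 rect [448.418 272.802 107.406  37.979 -37.351]
plug2 top pca angle 134.59774550848664 rect [ 503.07  -451.884   83.46    28.48   -44.947]
plug2 scene pca angle 135.0118612887408 rect [ 507.688 -452.01    89.488   27.183  -46.133]
block top pca angle 65.38959716680814 rect [ 452.834 -147.097   73.572   23.089   65.102]
block scene pca angle 71.41002663047288 rect [ 459.952 -149.432   83.105   39.721   65.504]
sock1 top flange [431.18  122.202  36.961  35.925  55.257]
sock1 scene flange [437.463 119.407  43.801  35.401  35.756]
sock2 top flange [ 437.358 -276.068   37.367   36.52   -63.578]
sock2 scene flange [ 440.262 -274.899   39.579   38.298  -63.409]
pos [198.17  512.924 218.454] psi 68.9 q6 -0.20 w 0.999 grip 0.0 t 0.3 F [-0.63   1.269  0.55 ]Traceback (most recent call last):
  File "<stdin>", line 12, in <module>
  File "h.py", line 35, in go
    t=R.from_matrix(M.T@R.from_euler("z",d,degrees=True).as_matrix()@np.c_[[np.sin(np.radians(cur)),-np.cos(np.radians(cur)),0],[np.cos(np.radians(cur)),np.sin(np.radians(cur)),0],[0,0,-1]]).as_rotvec(degrees=True)
      ~~~~~~~~~~~~~^^^^^^^^^^^^^^^^^^^^^^^^^^^^^^^^^^^^^^^^^^^^^^^^^^^^^^^^^^^^^^^^^^^^^^^^^^^^^^^^^^^^^^^^^^^^^^^^^^^^^^^^^^^^^^^^^^^^^^^^^^^^^^^^^^^^^^^^^^^^^^^^^^^^^^^^^^^^^^^^^^^^^^^^^^^
  File "scipy/spatial/transform/_rotation.pyx", line 1143, in scipy.spatial.transform._rotation.Rotation.from_matrix
ValueError: Non-positive determinant (left-handed or null coordinate frame) in rotation matrix 0: [[-0.971 -0.24  -0.   ]
 [-0.24   0.971  0.   ]
 [-0.    -0.     1.   ]].
```

```bash
sed -i 's/\[np.sin(np.radians(cur)),-np.cos(np.radians(cur)),0\]/[-np.sin(np.radians(cur)),np.cos(np.radians(cur)),0]/' h.py; python3 -c "
from h import *
go(447,274,60,53)"
```

```text
pos [198.17  512.924 218.454] psi 68.9 q6 -0.20 w 0.999 grip 0.0 t 0.3 F [-0.63   1.269  0.55 ]
turn/30 [-0.001 -0.     0.529] shift/300 [-1.061 -0.444  0.528] rows 9.103522956391945
```

Call:
move_arm([
  [0, 0, 0.53, -0.97, -0.41, 0.4, 0.6],
  [0, 0, 0.53, -0.97, -0.41, 0.4, 0.6],
  [0, 0, 0.53, -0.97, -0.41, 0.4, 0.6],
  [0, 0, 0.53, -0.97, -0.41, 0.4, 0.6],
  [0, 0, 0.53, -0.97, -0.41, 0.4, 0.6],
  [0, 0, 0.53, -0.97, -0.41, 0.4, 0.6],
  [0, 0, 0.53, -0.97, -0.41, 0.4, 0.6],
  [0, 0, 0.53, -0.97, -0.41, 0.4, 0.6],
])

```text
t: 1.02
ee_pos: [423.4, 294.9, 99.9]
orientation: [0.997, 2.979, 0.001]
force: [0.8, 1.3, -0.3]
gripper_width: 0.603
grip_force: 0.0
```

```bash
python3 -c "
from h import *
go(447,274,4,53)"
```

```text
pos [423.414 294.946  99.87 ] psi 53.0 q6 -0.53 w 0.603 grip 0.0 t 1.0 F [ 0.808  1.283 -0.303]
turn/30 [ 0.001  0.001 -0.001] shift/300 [-0.105 -0.009  0.32 ] rows 2.42029339000137
```

Call:
move_arm([
  [0, 0, 0, -0.105, -0.01, 0.1, 0.6],
  [0, 0, 0, -0.105, -0.01, 0.25, 0.6],
  [0, 0, 0, -0.105, -0.01, 0.318, 0.6],
  [0, 0, 0, -0.105, -0.01, 0.318, 0.6],
  [0, 0, 0, -0.105, -0.01, 0.318, 0.2],
  [0, 0, 0, -0.105, -0.01, 0.318, 0],
  [0, 0, 0, -0.105, -0.01, 0.318, 0],
  [0, 0, 0, -0.105, -0.01, 0.318, 0],
])

```text
t: 1.68
ee_pos: [445.7, 275.5, 5.7]
orientation: [0.996, 2.978, 0.001]
force: [-0.6, -0.6, 0.9]
gripper_width: 0.359
grip_force: 0.0
```

```bash
python3 -c "
from h import *
go(447,274,100,53)
for n in('top','scene'):
  im=capture(n);c=im[200:310,120:240] if n=='top' else im[180:260,310:420]
  cv2.imwrite(f'pics/g_{n}.png',cv2.cvtColor(cv2.resize(c,None,fx=4,fy=4),cv2.COLOR_RGB2BGR))"
```

```text
pos [445.732 275.481   5.653] psi 53.0 q6 -0.58 w 0.359 grip 0.0 t 1.7 F [-0.575 -0.602  0.908]
turn/30 [0.002 0.001 0.   ] shift/300 [-0.007 -0.001 -0.314] rows 2.263000186912074
```

Fingers are still closing; hold and then lift a little.

Call:
move_arm([
  [0, 0, 0, 0, 0, 0, 0],
  [0, 0, 0, 0, 0, 0, 0],
  [0, 0, 0, 0, 0, 0, 0],
  [0, 0, 0, 0, 0, 0, 0],
])

```text
t: 2.12
ee_pos: [445.6, 275.3, 5.4]
orientation: [0.997, 2.979, 0.001]
force: [-2.0, 1.1, 5.7]
gripper_width: 0.237
grip_force: 30.0
```

```bash
python3 -c "
from h import *
go(590,14,110,93)"
```

```text
pos [445.634 275.319   5.428] psi 53.0 q6 -0.58 w 0.237 grip 30.0 t 2.1 F [-1.987  1.085  5.7  ]
turn/30 [ 0.001  0.001 -1.334] shift/300 [-0.909 -0.405 -0.349] rows 7.585837848798643
```

Grip width is 22 mm, so the barrel is held. Lift and carry.

Call:
move_arm([
  [0, 0, 0, 0, 0, -0.13, 0],
  [0, 0, 0, 0, 0, -0.25, 0],
  [0, 0, -0.3, -0.1, -0.05, -0.36, 0],
  [0, 0, -1, -0.9, -0.4, -0.36, 0],
  [0, 0, -1, -0.9, -0.4, -0.36, 0],
  [0, 0, -1, -0.9, -0.4, -0.36, 0],
  [0, 0, -1, -0.9, -0.4, -0.36, 0],
  [0, 0, -1, -0.9, -0.4, -0.36, 0],
])

```text
t: 2.78
ee_pos: [555.8, 74.9, 111.9]
orientation: [0.187, 3.136, -0.0]
force: [0.3, 1.5, -0.7]
gripper_width: 0.24
grip_force: 30.0
```

```bash
python3 -c "
from h import *
go(590,14,110,92)
im=capture('scene')[120:330,280:480]
cv2.imwrite('pics/carry.png',cv2.cvtColor(cv2.resize(im,None,fx=2.5,fy=2.5,interpolation=2),cv2.COLOR_RGB2BGR))"
```

```text
pos [555.826  74.932 111.922] psi 83.2 q6 -1.52 w 0.240 grip 30.0 t 2.8 F [ 0.294  1.541 -0.737]
turn/30 [-0.     0.    -0.294] shift/300 [-0.137 -0.188  0.006] rows 1.6759684232613261
```

View pics/carry.png

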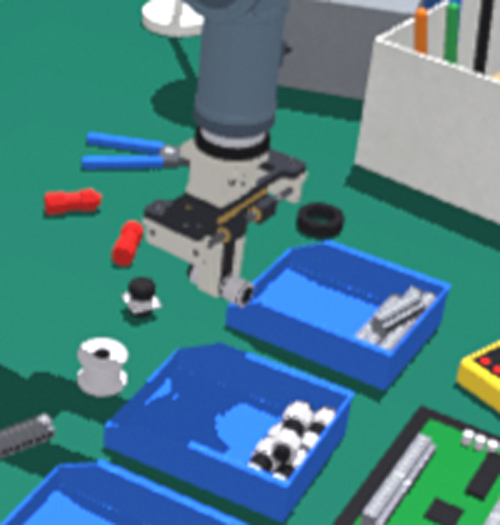

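The carry view shows the plug level in the fingers next to the block bin, with all parts undisturbed.

Call:
move_arm([
  [0, 0, -0.29, -0.137, -0.188, 0, 0],
  [0, 0, -0.29, -0.137, -0.188, 0, 0],
  [0, 0, -0.29, -0.137, -0.188, 0, 0],
  [0, 0, -0.29, -0.137, -0.188, 0, 0],
])

```text
t: 3.17
ee_pos: [589.5, 14.3, 111.3]
orientation: [0.04, -3.141, -0.0]
force: [0.1, 1.0, -1.3]
gripper_width: 0.236
grip_force: 30.0
```

```bash
python3 -c "
from h import *
go(590,14,9,92)"
```

```text
pos [589.507  14.257 111.319] psi 91.5 q6 -1.76 w 0.236 grip 30.0 t 3.2 F [ 0.053  0.965 -1.305]
turn/30 [ 0.    -0.001 -0.018] shift/300 [-0.002 -0.001  0.341] rows 2.4537198904623763
```

Call:
move_arm([
  [0, 0, 0, 0, 0, 0.12, 0],
  [0, 0, 0, 0, 0, 0.24, 0],
  [0, 0, 0, 0, 0, 0.29, 0],
  [0, 0, 0, 0, 0, 0.32, 0],
  [0, 0, 0, 0, 0, 0.335, 0],
  [0, 0, 0, 0, 0, 0.341, 0],
  [0, 0, 0, 0, 0, 0.341, 0],
  [0, 0, 0, 0, 0, 0.341, 0],
])

```text
t: 3.83
ee_pos: [590.3, 15.8, 11.0]
orientation: [-0.046, 3.139, -0.001]
force: [0.2, 0.4, 0.2]
gripper_width: 0.244
grip_force: 30.0
```

```bash
python3 -c "
from h import *
go(590,14,9,92)"
```

```text
pos [590.283  15.758  10.963] psi 91.7 q6 -1.76 w 0.244 grip 30.0 t 3.8 F [0.247 0.351 0.244]
turn/30 [-0.001  0.005 -0.011] shift/300 [ 0.001 -0.006  0.007] rows 0.06356933029398162
```

Call:
move_arm([
  [0, 0, 0, 0, 0, 0.004, 0],
  [0, 0, 0, 0, 0, 0.008, 0],
  [0, 0, 0, 0, 0, 0.008, 0],
])

```text
t: 4.08
ee_pos: [590.2, 15.5, 8.5]
orientation: [-0.046, 3.139, -0.0]
force: [-0.2, 0.4, 4.5]
gripper_width: 0.236
grip_force: 30.0
```

```bash
python3 -c "
from h import *
go(590,14,9,92)"
```

```text
pos [590.207  15.475   8.459] psi 91.7 q6 -1.76 w 0.236 grip 30.0 t 4.1 F [-0.201  0.423  4.508]
turn/30 [-0.001  0.004 -0.011] shift/300 [ 0.001 -0.005 -0.002] rows 0.04693389574918193
```

Floor contact at 4.5 N; release and lift.

Call:
move_arm([
  [0, 0, 0, 0, 0, 0, 0.38],
  [0, 0, 0, 0, 0, 0, 0.38],
  [0, 0, 0, 0, 0, 0, 0.38],
  [0, 0, 0, 0, 0, -0.1, 0.38],
  [0, 0, 0, 0, 0, -0.23, 0.38],
  [0, 0, 0, 0, 0, -0.36, 0.38],
  [0, 0, 0, 0, 0, -0.36, 0.5],
  [0, 0, 0, 0, 0, -0.36, 0.5],
])

```text
t: 4.75
ee_pos: [591.2, 15.3, 118.0]
orientation: [-0.046, 3.135, -0.002]
force: [0.7, -0.1, -0.9]
gripper_width: 0.476
grip_force: 0.0
```

```bash
python3 -c "
from h import *
go(433,122,80,55)"
```

```text
pos [591.182  15.26  117.954] psi 91.7 q6 -1.76 w 0.476 grip 0.0 t 4.8 F [ 0.728 -0.084 -0.895]
turn/30 [0.001 0.011 1.222] shift/300 [0.517 0.371 0.123] rows 5.121500527515808
```

Call:
move_arm([
  [0, 0, 1, 0.52, 0.37, 0, 0.6],
  [0, 0, 1, 0.52, 0.37, 0, 0.6],
  [0, 0, 1, 0.52, 0.37, 0, 0.6],
  [0, 0, 1, 0.52, 0.37, 0, 0.6],
  [0, 0, 1, 0.52, 0.37, 0.1, 0.6],
  [0, 0, 1, 0.52, 0.37, 0.1, 0.6],
  [0, 0, 1, 0.52, 0.37, 0.1, 0.6],
])

```text
t: 5.33
ee_pos: [426.5, 122.6, 83.0]
orientation: [-0.764, -3.041, 0.003]
force: [1.2, -0.1, -0.5]
gripper_width: 0.602
grip_force: 0.0
```

```bash
python3 -c "
from h import *
go(433,122,22.5,55)"
```

```text
pos [426.532 122.559  82.971] psi 61.8 q6 -1.05 w 0.602 grip 0.0 t 5.3 F [ 1.181 -0.108 -0.497]
turn/30 [-0.007 -0.01   0.227] shift/300 [-0.021  0.009  0.201] rows 1.4584701617215097
```

Call:
move_arm([
  [0, 0, 0.23, -0.021, 0.009, 0.08, 0.55],
  [0, 0, 0.23, -0.021, 0.009, 0.16, 0.55],
  [0, 0, 0.23, -0.021, 0.009, 0.201, 0.55],
  [0, 0, 0.23, -0.021, 0.009, 0.201, 0.3],
  [0, 0, 0.23, -0.021, 0.009, 0.201, 0],
  [0, 0, 0.23, -0.021, 0.009, 0.201, 0],
  [0, 0, 0.23, -0.021, 0.009, 0.201, 0],
  [0, 0, 0.23, -0.021, 0.009, 0.201, 0],
])

```text
t: 6.0
ee_pos: [438.0, 121.2, 25.8]
orientation: [0.95, 2.992, 0.001]
force: [-1.0, -0.5, 0.2]
gripper_width: 0.318
grip_force: 30.0
```

Call:
move_arm([
  [0, 0, 0, 0, 0, 0, 0],
  [0, 0, 0, 0, 0, 0, 0],
  [0, 0, 0, 0, 0, 0, 0],
])

```text
t: 6.25
ee_pos: [437.8, 121.3, 25.7]
orientation: [0.95, 2.992, 0.001]
force: [1.0, -0.1, 5.1]
gripper_width: 0.316
grip_force: 30.0
```

```bash
python3 -c "
from h import *
go(590,-214,140,92)"
```

```text
pos [437.844 121.301  25.712] psi 54.8 q6 -0.93 w 0.316 grip 30.0 t 6.2 F [ 0.96  -0.138  5.083]
turn/30 [ 0.001  0.004 -1.241] shift/300 [-1.06 -0.62 -0.38] rows 9.24552979891212
```

The cap is held (29 mm).

Call:
move_arm([
  [0, 0, 0, 0, 0, -0.13, 0],
  [0, 0, 0, 0, 0, -0.25, 0],
  [0, 0, -0.2, -0.07, -0.04, -0.36, 0],
  [0, 0, -1, -1, -0.585, -0.36, 0],
  [0, 0, -1, -1, -0.585, -0.36, 0],
  [0, 0, -1, -1, -0.585, -0.36, 0],
  [0, 0, -1, -1, -0.585, -0.36, 0],
  [0, 0, -1, -1, -0.585, -0.36, 0],
])

```text
t: 6.92
ee_pos: [528.9, -81.3, 133.1]
orientation: [0.136, 3.139, 0.0]
force: [0.7, 1.5, -0.6]
gripper_width: 0.317
grip_force: 30.0
```

```bash
python3 -c "
from h import *
go(592,-214,130,92)"
```

```text
pos [528.941 -81.321 133.08 ] psi 85.0 q6 -1.85 w 0.317 grip 30.0 t 6.9 F [ 0.7    1.458 -0.63 ]
turn/30 [ 0.     0.    -0.232] shift/300 [-0.248 -0.422  0.01 ] rows 3.5235942200055748
```

Call:
move_arm([
  [0, 0, -0.23, -0.248, -0.422, 0, 0],
  [0, 0, -0.23, -0.248, -0.422, 0, 0],
  [0, 0, -0.23, -0.248, -0.422, 0, 0],
  [0, 0, -0.23, -0.248, -0.422, 0, 0],
  [0, 0, -0.23, -0.248, -0.422, 0, 0],
  [0, 0, -0.23, -0.248, -0.422, 0.1, 0],
  [0, 0, -0.23, -0.248, -0.422, 0.18, 0],
  [0, 0, -0.23, -0.248, -0.422, 0.2, 0],
])

```text
t: 7.58
ee_pos: [588.3, -210.6, 68.7]
orientation: [0.046, -3.135, -0.007]
force: [-1.1, 0.2, -0.5]
gripper_width: 0.321
grip_force: 30.0
```

```bash
python3 -c "
from h import *
go(592,-214,29.5,92)"
```

```text
pos [ 588.293 -210.613   68.743] psi 91.7 q6 -2.12 w 0.321 grip 30.0 t 7.6 F [-1.12  0.2  -0.46]
turn/30 [ 0.008 -0.013 -0.011] shift/300 [-0.013 -0.012  0.131] rows 0.9487416498250293
```

Call:
move_arm([
  [0, 0, 0, 0, 0, 0.05, 0],
  [0, 0, 0, 0, 0, 0.09, 0],
  [0, 0, 0, 0, 0, 0.105, 0],
  [0, 0, 0, 0, 0, 0.115, 0],
  [0, 0, 0, 0, 0, 0.12, 0],
  [0, 0, 0, 0, 0, 0.12, 0],
])

```text
t: 8.08
ee_pos: [591.6, -212.7, 37.4]
orientation: [-0.046, 3.141, -0.0]
force: [0.4, 0.8, -0.8]
gripper_width: 0.318
grip_force: 30.0
```

```bash
python3 -c "
from h import *
go(592,-214,29.5,92)"
```

```text
pos [ 591.618 -212.692   37.431] psi 91.7 q6 -2.12 w 0.318 grip 30.0 t 8.1 F [ 0.364  0.76  -0.788]
turn/30 [-0.001  0.001 -0.011] shift/300 [-0.001 -0.004  0.026] rows 0.19298828066966317
```

Call:
move_arm([
  [0, 0, 0, 0, 0, 0.01, 0],
  [0, 0, 0, 0, 0, 0.02, 0],
  [0, 0, 0, 0, 0, 0.026, 0],
  [0, 0, 0, 0, 0, 0.029, 0],
  [0, 0, 0, 0, 0, 0.029, 0],
])

```text
t: 8.5
ee_pos: [591.5, -212.8, 28.8]
orientation: [-0.046, 3.141, -0.0]
force: [-0.6, -0.7, 3.2]
gripper_width: 0.314
grip_force: 30.0
```

Call:
move_arm([
  [0, 0, 0, 0, 0, 0, 0.38],
  [0, 0, 0, 0, 0, 0, 0.38],
  [0, 0, 0, 0, 0, 0, 0.38],
  [0, 0, 0, 0, 0, -0.08, 0.38],
  [0, 0, 0, 0, 0, -0.2, 0.38],
  [0, 0, 0, 0, 0, -0.3, 0.38],
  [0, 0, 0, 0, 0, -0.3, 0.5],
  [0, 0, 0, 0, 0, -0.3, 0.5],
])

```text
t: 9.17
ee_pos: [592.7, -213.5, 120.5]
orientation: [-0.046, 3.137, -0.004]
force: [-0.0, -0.1, 0.2]
gripper_width: 0.471
grip_force: 0.0
```

```bash
python3 -c "
from h import *
go(442,-275,70,117)"
```

```text
pos [ 592.659 -213.493  120.492] psi 91.7 q6 -2.12 w 0.471 grip 0.0 t 9.2 F [-0.015 -0.145  0.178]
turn/30 [-0.006  0.007 -0.844] shift/300 [ 0.509 -0.19   0.167] rows 4.085945090339093
```

Call:
move_arm([
  [0, 0, -0.83, 0.507, -0.19, 0, 0.55],
  [0, 0, -0.83, 0.507, -0.19, 0, 0.55],
  [0, 0, -0.83, 0.507, -0.19, 0, 0.55],
  [0, 0, -0.83, 0.507, -0.19, 0, 0.55],
  [0, 0, -0.83, 0.507, -0.19, 0.1, 0.55],
  [0, 0, -0.83, 0.507, -0.19, 0.1, 0.55],
  [0, 0, -0.83, 0.507, -0.19, 0.1, 0.55],
])

```text
t: 9.75
ee_pos: [439.3, -272.8, 86.3]
orientation: [0.719, -3.056, -0.008]
force: [0.2, 0.5, -0.1]
gripper_width: 0.549
grip_force: 0.0
```

```bash
python3 -c "
from h import *
go(440,-275,24,116.5)"
```

```text
pos [ 439.343 -272.849   86.336] psi 116.5 q6 -2.80 w 0.549 grip 0.0 t 9.8 F [ 0.212  0.471 -0.109]
turn/30 [ 0.01  -0.003 -0.001] shift/300 [ 0.001 -0.008  0.208] rows 1.495834245578496
```

Call:
move_arm([
  [0, 0, 0, 0, -0.005, 0.09, 0.55],
  [0, 0, 0, 0, -0.005, 0.17, 0.55],
  [0, 0, 0, 0, -0.005, 0.208, 0.55],
  [0, 0, 0, 0, -0.005, 0.208, 0.55],
  [0, 0, 0, 0, -0.005, 0.208, 0.3],
  [0, 0, 0, 0, -0.005, 0.208, 0],
  [0, 0, 0, 0, -0.005, 0.208, 0],
  [0, 0, 0, 0, -0.005, 0.208, 0],
])

```text
t: 10.42
ee_pos: [442.5, -275.9, 27.0]
orientation: [-0.722, 3.056, -0.003]
force: [-0.4, -0.0, 0.9]
gripper_width: 0.32
grip_force: 30.1
```

Call:
move_arm([
  [0, 0, 0, 0, 0, 0, 0],
  [0, 0, 0, 0, 0, 0, 0],
  [0, 0, 0, 0, 0, 0, 0],
])

```text
t: 10.67
ee_pos: [442.4, -276.0, 26.9]
orientation: [-0.721, 3.056, -0.003]
force: [1.2, 1.5, 5.6]
gripper_width: 0.318
grip_force: 30.0
```

```bash
python3 -c "
from h import *
go(592,-280,130,92)"
```

```text
pos [ 442.428 -275.976   26.941] psi 116.6 q6 -2.81 w 0.318 grip 30.0 t 10.7 F [1.172 1.535 5.634]
turn/30 [-0.003  0.003  0.819] shift/300 [-0.44  -0.236 -0.343] rows 4.356929637643287
```

Call:
move_arm([
  [0, 0, 0, 0, 0, -0.13, 0],
  [0, 0, 0, 0, 0, -0.25, 0],
  [0, 0, 0.2, -0.05, -0.03, -0.34, 0],
  [0, 0, 0.82, -0.44, -0.236, -0.34, 0],
  [0, 0, 0.82, -0.44, -0.236, -0.34, 0],
  [0, 0, 0.82, -0.44, -0.236, -0.34, 0],
  [0, 0, 0.82, -0.44, -0.236, -0.34, 0],
  [0, 0, 0.82, -0.44, -0.236, -0.34, 0],
])

```text
t: 11.33
ee_pos: [593.1, -279.3, 126.9]
orientation: [0.058, -3.141, -0.0]
force: [-0.5, -0.2, 0.3]
gripper_width: 0.317
grip_force: 30.0
```

```bash
python3 -c "
from h import *
go(592,-280,30,92)"
```

```text
pos [ 593.127 -279.346  126.876] psi 92.1 q6 -2.22 w 0.317 grip 30.0 t 11.3 F [-0.495 -0.167  0.347]
turn/30 [ 0.    -0.     0.004] shift/300 [ 0.004 -0.002  0.323] rows 2.3233724785197123
```

Call:
move_arm([
  [0, 0, 0, 0, 0, 0.12, 0],
  [0, 0, 0, 0, 0, 0.22, 0],
  [0, 0, 0, 0, 0, 0.27, 0],
  [0, 0, 0, 0, 0, 0.3, 0],
  [0, 0, 0, 0, 0, 0.31, 0],
  [0, 0, 0, 0, 0, 0.318, 0],
  [0, 0, 0, 0, 0, 0.323, 0],
  [0, 0, 0, 0, 0, 0.323, 0],
])

```text
t: 12.0
ee_pos: [591.7, -280.4, 32.2]
orientation: [-0.054, 3.14, -0.002]
force: [-0.5, 0.3, 0.3]
gripper_width: 0.318
grip_force: 30.0
```

Call:
move_arm([
  [0, 0, 0, 0, 0, 0.004, 0],
  [0, 0, 0, 0, 0, 0.007, 0],
  [0, 0, 0, 0, 0, 0.007, 0],
])

```text
t: 12.25
ee_pos: [591.9, -280.2, 30.0]
orientation: [-0.054, 3.14, -0.002]
force: [-0.8, 0.3, 3.0]
gripper_width: 0.32
grip_force: 30.0
```

Call:
move_arm([
  [0, 0, 0, 0, 0, 0, 0.38],
  [0, 0, 0, 0, 0, 0, 0.38],
  [0, 0, 0, 0, 0, 0, 0.38],
  [0, 0, 0, 0, 0, -0.08, 0.38],
  [0, 0, 0, 0, 0, -0.2, 0.38],
  [0, 0, 0, 0, 0, -0.3, 0.38],
  [0, 0, 0, 0, 0, -0.3, 0.5],
  [0, 0, 0, 0, 0, -0.3, 0.5],
])

```text
t: 12.92
ee_pos: [592.6, -280.6, 121.1]
orientation: [-0.054, 3.137, -0.004]
force: [-0.4, -0.3, -0.9]
gripper_width: 0.471
grip_force: 0.0
```

```bash
python3 -c "
from h import *
go(506,-452.5,60,45)"
```

```text
pos [ 592.578 -280.56   121.121] psi 92.0 q6 -2.22 w 0.471 grip 0.0 t 12.9 F [-0.396 -0.289 -0.861]
turn/30 [-0.002  0.009  1.566] shift/300 [ 0.309 -0.562  0.204] rows 6.560541722171574
```

Call:
move_arm([
  [0, 0, 1, 0.3, -0.56, 0, 0.6],
  [0, 0, 1, 0.3, -0.56, 0, 0.6],
  [0, 0, 1, 0.3, -0.56, 0, 0.6],
  [0, 0, 1, 0.3, -0.56, 0, 0.6],
  [0, 0, 1, 0.3, -0.56, 0.1, 0.6],
  [0, 0, 1, 0.3, -0.56, 0.1, 0.6],
  [0, 0, 1, 0.3, -0.56, 0.1, 0.6],
])

```text
t: 13.5
ee_pos: [504.4, -450.2, 84.7]
orientation: [-0.764, -3.041, -0.007]
force: [-0.1, -0.2, 0.3]
gripper_width: 0.597
grip_force: 0.0
```

```bash
python3 -c "
from h import *
go(506,-452.5,4,45)"
```

```text
pos [ 504.423 -450.215   84.731] psi 61.8 q6 -1.97 w 0.597 grip 0.0 t 13.5 F [-0.132 -0.194  0.283]
turn/30 [ 0.004 -0.014  0.56 ] shift/300 [-0.01  -0.005  0.269] rows 2.3470495507488187
```

Call:
move_arm([
  [0, 0, 0.56, -0.007, -0.003, 0.02, 0.6],
  [0, 0, 0.56, -0.007, -0.003, 0.07, 0.6],
  [0, 0, 0.56, -0.007, -0.003, 0.16, 0.6],
  [0, 0, 0.56, -0.007, -0.003, 0.24, 0.6],
  [0, 0, 0.56, -0.007, -0.003, 0.262, 0.6],
  [0, 0, 0.56, -0.007, -0.003, 0.262, 0.6],
])

```text
t: 14.0
ee_pos: [508.1, -449.6, 7.7]
orientation: [-1.193, -2.901, -0.005]
force: [-0.9, 0.4, -0.4]
gripper_width: 0.603
grip_force: 0.0
```

```bash
python3 -c "
from h import *
go(506,-452.5,4.5,45)"
```

```text
pos [ 508.113 -449.57     7.749] psi 45.3 q6 -1.68 w 0.603 grip 0.0 t 14.0 F [-0.905  0.386 -0.396]
turn/30 [ 0.002 -0.011  0.01 ] shift/300 [-0.002 -0.012  0.011] rows 0.11651093618915571
```

Call:
move_arm([
  [0, 0, 0, 0, -0.01, 0.008, 0.6],
  [0, 0, 0, 0, -0.01, 0.008, 0.2],
  [0, 0, 0, 0, -0.01, 0.008, 0],
  [0, 0, 0, 0, -0.01, 0.008, 0],
  [0, 0, 0, 0, -0.01, 0.008, 0],
  [0, 0, 0, 0, -0.01, 0.008, 0],
  [0, 0, 0, 0, -0.01, 0.008, 0],
  [0, 0, 0, 0, -0.01, 0.008, 0],
])

```text
t: 14.67
ee_pos: [506.7, -455.0, 8.5]
orientation: [1.198, 2.903, -0.001]
force: [-0.3, 0.5, 3.3]
gripper_width: 0.254
grip_force: 29.9
```

```bash
python3 -c "
from h import *
go(590,-52,120,92)"
```

```text
pos [ 506.741 -454.967    8.506] psi 45.2 q6 -1.68 w 0.254 grip 29.9 t 14.7 F [-0.346  0.5    3.296]
turn/30 [-0.001  0.002 -1.561] shift/300 [ 0.75   1.148 -0.372] rows 10.22339829019458
```

Call:
move_arm([
  [0, 0, 0, 0, 0, -0.05, 0],
  [0, 0, 0, 0, 0, -0.15, 0],
  [0, 0, 0, 0, 0, -0.27, 0],
  [0, 0, -0.2, 0.06, 0.08, -0.38, 0],
  [0, 0, -1, 0.65, 1, -0.39, 0],
  [0, 0, -1, 0.65, 1, -0.39, 0],
  [0, 0, -1, 0.65, 1, -0.39, 0],
  [0, 0, -1, 0.65, 1, -0.39, 0],
])

```text
t: 15.33
ee_pos: [545.2, -262.3, 122.5]
orientation: [0.397, 3.116, -0.0]
force: [0.8, -0.3, 0.4]
gripper_width: 0.254
grip_force: 29.9
```

```bash
python3 -c "
from h import *
go(590,-52,125,92)
im=capture('scene')[240:440,190:390]
cv2.imwrite('pics/carry2.png',cv2.cvtColor(cv2.resize(im,None,fx=2.5,fy=2.5,interpolation=2),cv2.COLOR_RGB2BGR))"
```

```text
pos [ 545.222 -262.349  122.454] psi 75.5 q6 -1.95 w 0.254 grip 29.9 t 15.3 F [ 0.814 -0.303  0.412]
turn/30 [-0.    0.   -0.55] shift/300 [ 0.031  0.716 -0.009] rows 5.157729090792299
```

View pics/carry2.png

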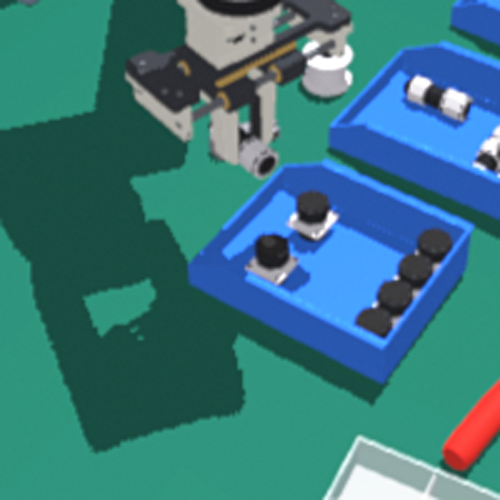

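Both sockets stand upright on the free floor, plug 1 lies flat in the plug bin, and plug 2 hangs level in the fingers.

Call:
move_arm([
  [0, 0, -0.55, 0.031, 0.716, 0, 0],
  [0, 0, -0.55, 0.031, 0.716, 0, 0],
  [0, 0, -0.55, 0.031, 0.716, 0, 0],
  [0, 0, -0.55, 0.031, 0.716, 0, 0],
  [0, 0, -0.55, 0.031, 0.716, 0, 0],
  [0, 0, -0.55, 0.031, 0.716, 0, 0],
  [0, 0, -0.55, 0.031, 0.716, 0.06, 0],
  [0, 0, -0.55, 0.031, 0.716, 0.06, 0],
])

```text
t: 16.05
ee_pos: [589.8, -52.6, 101.8]
orientation: [0.049, -3.137, -0.002]
force: [-1.1, -0.2, -1.3]
gripper_width: 0.257
grip_force: 30.0
```

```bash
python3 -c "
from h import *
go(592,-52,12,92)"
```

```text
pos [589.842 -52.581 101.827] psi 91.8 q6 -1.88 w 0.257 grip 30.0 t 16.1 F [-1.128 -0.151 -1.346]
turn/30 [ 0.002 -0.008 -0.007] shift/300 [-0.008  0.001  0.299] rows 2.1548004727556886
```

Call:
move_arm([
  [0, 0, 0, 0, 0, 0.12, 0],
  [0, 0, 0, 0, 0, 0.21, 0],
  [0, 0, 0, 0, 0, 0.25, 0],
  [0, 0, 0, 0, 0, 0.275, 0],
  [0, 0, 0, 0, 0, 0.285, 0],
  [0, 0, 0, 0, 0, 0.292, 0],
  [0, 0, 0, 0, 0, 0.298, 0],
  [0, 0, 0, 0, 0, 0.298, 0],
])

```text
t: 16.72
ee_pos: [592.1, -54.3, 15.9]
orientation: [-0.045, 3.14, -0.001]
force: [0.4, 0.0, -1.1]
gripper_width: 0.257
grip_force: 30.0
```

Call:
move_arm([
  [0, 0, 0, 0, 0, 0.006, 0],
  [0, 0, 0, 0, 0, 0.01, 0],
  [0, 0, 0, 0, 0, 0.013, 0],
  [0, 0, 0, 0, 0, 0.013, 0],
])

```text
t: 17.05
ee_pos: [591.7, -54.0, 11.5]
orientation: [-0.046, 3.14, -0.0]
force: [-0.0, -0.5, 2.9]
gripper_width: 0.257
grip_force: 30.0
```

Call:
move_arm([
  [0, 0, 0, 0, 0, 0, 0.36],
  [0, 0, 0, 0, 0, 0, 0.36],
  [0, 0, 0, 0, 0, 0, 0.36],
  [0, 0, 0, 0, 0, -0.1, 0.36],
  [0, 0, 0, 0, 0, -0.23, 0.36],
  [0, 0, 0, 0, 0, -0.36, 0.36],
  [0, 0, 0, 0, 0, -0.36, 0.5],
  [0, 0, 0, 0, 0, -0.36, 0.5],
])

```text
t: 17.72
ee_pos: [593.3, -54.5, 121.8]
orientation: [-0.046, 3.135, -0.003]
force: [0.4, 0.3, -0.6]
gripper_width: 0.457
grip_force: 0.0
```

```bash
python3 -c "
from h import *
go(456,-147.5,60,155)"
```

```text
pos [593.293 -54.462 121.811] psi 91.7 q6 -1.88 w 0.457 grip 0.0 t 17.7 F [ 0.401  0.254 -0.557]
turn/30 [-0.009  0.008 -2.111] shift/300 [ 0.468 -0.296  0.204] rows 8.844231315998458
```

Call:
move_arm([
  [0, 0, 1, 0.468, -0.296, 0, 0.5],
  [0, 0, 1, 0.468, -0.296, 0, 0.5],
  [0, 0, 1, 0.468, -0.296, 0, 0.5],
  [0, 0, 1, 0.468, -0.296, 0, 0.5],
  [0, 0, 1, 0.468, -0.296, 0, 0.5],
])

```text
t: 18.13
ee_pos: [446.9, -148.3, 116.7]
orientation: [-0.782, -3.035, 0.0]
force: [-0.1, 1.2, -0.3]
gripper_width: 0.503
grip_force: 0.0
```

Call:
move_arm([
  [0, 0, 1, 0, 0, 0, 0.5],
  [0, 0, 1, 0, 0, 0, 0.5],
  [0, 0, 1, 0, 0, 0, 0.5],
  [0, 0, 1, 0, 0, 0, 0.5],
  [0, 0, 1, 0, 0, 0, 0.5],
])

```text
t: 18.55
ee_pos: [452.8, -146.2, 117.5]
orientation: [-1.536, -2.737, -0.0]
force: [-0.5, 0.8, -1.0]
gripper_width: 0.499
grip_force: 0.0
```

Call:
move_arm([
  [0, 0, 1, 0, 0, 0, 0.5],
  [0, 0, 1, 0, 0, 0, 0.5],
  [0, 0, 1, 0, 0, 0, 0.5],
  [0, 0, 1, 0, 0, 0, 0.5],
  [0, 0, 1, 0, 0, 0, 0.5],
])

```text
t: 18.97
ee_pos: [453.1, -146.3, 118.0]
orientation: [-2.19, -2.25, 0.001]
force: [-0.4, -0.9, 0.3]
gripper_width: 0.499
grip_force: 0.0
```

```bash
python3 -c "
from h import *
go(456,-147.5,60,-25)"
```

```text
pos [ 453.131 -146.273  117.954] psi 1.6 q6 -0.57 w 0.499 grip 0.0 t 19.0 F [-0.352 -0.86   0.287]
turn/30 [-0.004 -0.001  0.885] shift/300 [-0.005  0.01   0.193] rows 3.7097690324025305
```

Call:
move_arm([
  [0, 0, 0.885, -0.005, 0.01, 0.05, 0.5],
  [0, 0, 0.885, -0.005, 0.01, 0.1, 0.5],
  [0, 0, 0.885, -0.005, 0.01, 0.18, 0.5],
  [0, 0, 0.885, -0.005, 0.01, 0.26, 0.5],
  [0, 0, 0.885, -0.005, 0.01, 0.33, 0.5],
  [0, 0, 0.885, -0.005, 0.01, 0.36, 0.5],
  [0, 0, 0.885, -0.005, 0.01, 0.373, 0.5],
  [0, 0, 0.885, -0.005, 0.01, 0.373, 0.5],
])

```text
t: 19.63
ee_pos: [456.2, -147.9, 6.3]
orientation: [-2.644, -1.693, 0.001]
force: [-0.3, 0.8, -0.4]
gripper_width: 0.499
grip_force: 0.0
```

```bash
python3 -c "
from h import *
go(456,-147.5,4,-25)"
```

```text
pos [ 456.153 -147.853    6.327] psi -24.7 q6 -0.11 w 0.499 grip 0.0 t 19.6 F [-0.332  0.819 -0.387]
turn/30 [-0.004 -0.     0.009] shift/300 [ 0.001 -0.001  0.008] rows 0.05656263239036523
```

Call:
move_arm([
  [0, 0, 0, 0, 0, 0.007, 0.5],
  [0, 0, 0, 0, 0, 0.008, 0.2],
  [0, 0, 0, 0, 0, 0.008, 0],
  [0, 0, 0, 0, 0, 0.008, 0],
  [0, 0, 0, 0, 0, 0.008, 0],
  [0, 0, 0, 0, 0, 0.008, 0],
  [0, 0, 0, 0, 0, 0.008, 0],
  [0, 0, 0, 0, 0, 0.008, 0],
])

```text
t: 20.3
ee_pos: [456.9, -148.4, 5.1]
orientation: [2.647, 1.691, 0.0]
force: [-0.6, 0.7, 6.0]
gripper_width: 0.208
grip_force: 30.0
```

```bash
python3 -c "
from h import *
go(596,233,140,0)"
```

```text
pos [ 456.922 -148.378    5.143] psi -24.9 q6 -0.11 w 0.208 grip 30.0 t 20.3 F [-0.602  0.667  6.   ]
turn/30 [ 0.001  0.001 -0.829] shift/300 [ 1.348 -0.114 -0.45 ] rows 10.258029337098838
```

Width is 19 mm, so the block is held.

Call:
move_arm([
  [0, 0, 0, 0, 0, -0.08, 0],
  [0, 0, 0, 0, 0, -0.2, 0],
  [0, 0, 0, 0, 0, -0.32, 0],
  [0, 0, -0.2, 0.08, -0.01, -0.42, 0],
  [0, 0, -0.83, 0.95, -0.08, -0.42, 0],
  [0, 0, -0.83, 0.95, -0.08, -0.42, 0],
  [0, 0, -0.83, 0.95, -0.08, -0.42, 0],
  [0, 0, -0.83, 0.95, -0.08, -0.42, 0],
])

```text
t: 20.97
ee_pos: [522.1, 32.8, 130.9]
orientation: [2.217, 2.226, 0.0]
force: [0.1, -0.8, 0.2]
gripper_width: 0.212
grip_force: 30.0
```

```bash
python3 -c "
from h import *
go(596,233,125,0)"
```

```text
pos [522.075  32.832 130.946] psi 0.2 q6 -0.15 w 0.212 grip 30.0 t 21.0 F [ 0.14  -0.786  0.24 ]
turn/30 [0.001 0.    0.008] shift/300 [0.666 0.249 0.02 ] rows 5.1190649829218176
```

Call:
move_arm([
  [0, 0, 0, 0.666, 0.249, 0, 0],
  [0, 0, 0, 0.666, 0.249, 0, 0],
  [0, 0, 0, 0.666, 0.249, 0, 0],
  [0, 0, 0, 0.666, 0.249, 0, 0],
  [0, 0, 0, 0.666, 0.249, 0, 0],
  [0, 0, 0, 0.666, 0.249, 0, 0],
  [0, 0, 0, 0.666, 0.249, 0.08, 0],
  [0, 0, 0, 0.666, 0.249, 0.08, 0],
])

```text
t: 21.63
ee_pos: [593.8, 231.4, 102.5]
orientation: [-2.216, -2.221, 0.009]
force: [-0.8, 0.3, -0.6]
gripper_width: 0.213
grip_force: 30.0
```

```bash
python3 -c "
from h import *
go(596,233,9,0)
im=capture('scene')[120:320,340:540]
cv2.imwrite('pics/carry3.png',cv2.cvtColor(cv2.resize(im,None,fx=2.5,fy=2.5,interpolation=2),cv2.COLOR_RGB2BGR))"
```

```text
pos [593.845 231.364 102.508] psi 0.1 q6 0.19 w 0.213 grip 30.0 t 21.6 F [-0.834  0.272 -0.648]
turn/30 [-0.013  0.003  0.004] shift/300 [0.006 0.009 0.312] rows 2.243339095319579
```

View pics/carry3.png

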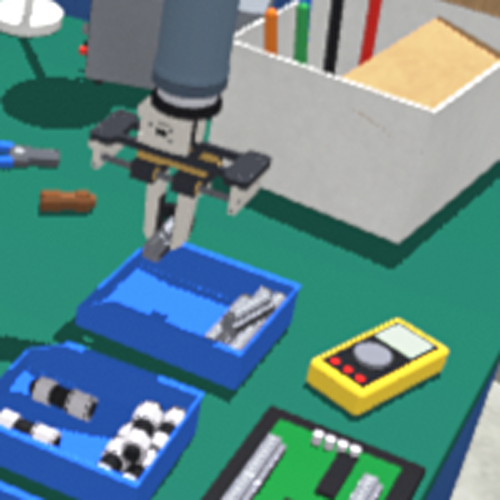

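The block is held level above its bin, and both plugs lie in theirs.

Call:
move_arm([
  [0, 0, 0, 0, 0, 0.12, 0],
  [0, 0, 0, 0, 0, 0.22, 0],
  [0, 0, 0, 0, 0, 0.26, 0],
  [0, 0, 0, 0, 0, 0.285, 0],
  [0, 0, 0, 0, 0, 0.3, 0],
  [0, 0, 0, 0, 0, 0.308, 0],
  [0, 0, 0, 0, 0, 0.312, 0],
  [0, 0, 0, 0, 0, 0.312, 0],
])

```text
t: 22.35
ee_pos: [597.3, 231.0, 14.3]
orientation: [2.22, 2.221, 0.003]
force: [-0.2, 0.2, -1.3]
gripper_width: 0.211
grip_force: 30.0
```

Call:
move_arm([
  [0, 0, 0, 0, 0, 0.008, 0],
  [0, 0, 0, 0, 0, 0.014, 0],
  [0, 0, 0, 0, 0, 0.018, 0],
  [0, 0, 0, 0, 0, 0.02, 0],
  [0, 0, 0, 0, 0, 0.02, 0],
])

```text
t: 22.77
ee_pos: [596.7, 231.1, 8.2]
orientation: [2.22, 2.222, 0.001]
force: [-2.8, -0.9, 6.4]
gripper_width: 0.21
grip_force: 30.0
```

Block is on the floor (6 N); release, lift, then back off for a clear view.

Call:
move_arm([
  [0, 0, 0, 0, 0, 0, 0.36],
  [0, 0, 0, 0, 0, 0, 0.36],
  [0, 0, 0, 0, 0, 0, 0.36],
  [0, 0, 0, 0, 0, -0.1, 0.36],
  [0, 0, 0, 0, 0, -0.23, 0.36],
  [0, 0, 0, 0, 0, -0.36, 0.36],
  [0, 0, 0, 0, 0, -0.5, 0.5],
  [0, 0, 0, 0, 0, -0.5, 0.5],
])

```text
t: 23.43
ee_pos: [601.2, 232.1, 166.6]
orientation: [2.215, 2.216, 0.02]
force: [1.3, 0.7, 0.8]
gripper_width: 0.458
grip_force: 0.0
```

Call:
move_arm([
  [0, 0, 0, 0.3, -0.9, 0, 0.5],
  [0, 0, 0, 0.3, -0.9, 0, 0.5],
  [0, 0, 0, 0.3, -0.9, 0, 0.5],
  [0, 0, 0, 0.3, -0.9, 0, 0.5],
  [0, 0, 0, 0.3, -0.9, 0, 0.5],
  [0, 0, 0, 0.3, -0.9, 0, 0.5],
  [0, 0, 0, 0.3, -0.9, 0, 0.5],
  [0, 0, 0, 0.3, -0.9, 0, 0.5],
])

```text
t: 24.1
ee_pos: [320.0, 321.6, 156.6]
orientation: [-2.215, -2.224, 0.005]
force: [-0.9, 0.1, -0.7]
gripper_width: 0.502
grip_force: 0.0
```

```bash
python3 -c "
from h import *
for n,(a,b,c,d) in (('top',(60,260,80,480)),('scene',(190,400,240,480))):
  im=capture(n); cv2.imwrite(f'pics/{n}9.png',cv2.cvtColor(im,cv2.COLOR_RGB2BGR)); k=2 if n=='top' else 2.7
  cv2.imwrite(f'pics/{n}9c.png',cv2.cvtColor(cv2.resize(im[a:b,c:d],None,fx=k,fy=k,interpolation=2),cv2.COLOR_RGB2BGR))"
```

```text
(no output)
```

View pics/top9c.png

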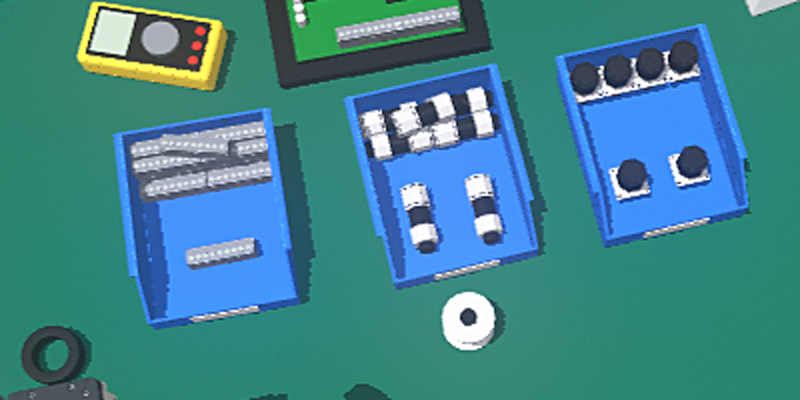

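View pics/scene9c.png

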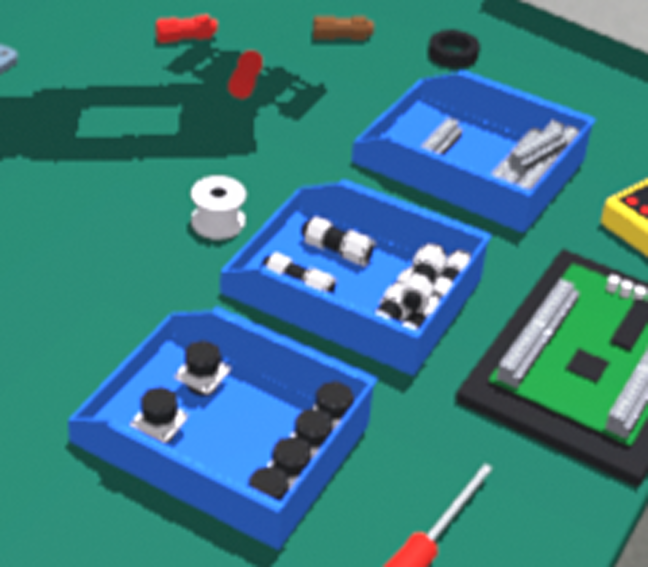

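Both views show the two plugs flat, the two sockets upright and the block screws-up on the free floors of the right bins. They are clear of the walls and stock, and the tape and reel are untouched.

```bash
python3 -c "
from bench import order
print(order.hand_in())"
```

```text
the job is handed in; nothing more can be done
None
```

I put all five connectors into their matching bins and handed the job in at about 24 s; the last pictures show the plugs flat, the sockets upright, the block screws-up, and the tape and reel unmoved, but no verdict came back.

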